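Restock the desk organiser and hold its lid open

TASK

We are restocking the desk organiser: lay the cream carton of staples that lies nearest the organiser flat in its open drawer and slide the drawer fully shut, then raise the blue lid by its pull and hold it open at 60 degrees from its shut position so that I can fill the compartment under it. The lid falls if you let go, so finish while still holding it steady at that angle. Leave the glue stick and the rubber stamp where they are.

Things in the scene. Friction and masses are not known exactly. Their poses are not given: they have to be found in the camera images.
- organiser: grey desk organiser fixed to the worktop, 190 deep (x) x 200 wide (y) x 86 high, with its lid 91 high. Origin: centre of its underside; x points from its front (drawer side, towards the robot) to its back, z up. Its front face is at x = -95 mm. White drawer below, blue lid over the front part of its top (x = -94 to +22 mm), open pen trough behind (pens in it are fixed).
- drawer (a joint): opening of the white drawer in m: 0 = fully shut, positive = pulled out along the organiser's -x; starts 0.11 to 0.13, end stop 0.14. It slides with about 1 N of friction and stays where it is left. Clear height in the bay over the drawer floor is 39 mm, so the carton must lie flat.
- drawer_floor (a point): centre of the drawer's inner floor, on its surface 11 mm above the worktop; moves with the drawer; axes as the organiser's. The inside measures 175 (x) x 180 (y) mm; side walls rise 31 mm above the floor; front panel 194 wide, 50 mm above the worktop, its inner face at x = -90 mm from this point. With the drawer open by q, only the front q of it is open to the sky, the rest is under the organiser.
- drawer_grip (a point): middle of the front face of the grey lip handle on the drawer front, 38 mm above the worktop, 13 mm ahead of the drawer front; the lip is 70 wide, about 15 mm high. Push here along the organiser's +x to shut the drawer.
- lid (a joint): angle of the blue lid in rad: 0 = shut, lying level on the organiser; grows as the front edge rises; 60 degrees = 1.047. Stop at 1.9. No spring or brake: it falls shut when let go below 90 degrees. Lid mass 0.2 kg.
- lid_hinge (a point): centre of the lid's hinge line, 88.5 mm above the worktop; the hinge runs along the organiser's y. Lid plate 116 long, 198 wide, 5 mm thick.
- lid_pull (a point): centre of the grey T-shaped pull on the lid: a round bar 24 mm long along the organiser's y and 16 mm thick, with flat ends, on a 10 mm stem. With the lid shut it is 85 mm ahead of (organiser -x) and 33 mm above the hinge line, i.e. 121 mm above the worktop, 30 mm above the lid's top. Gripped across its two ends (fingers closing along y) it can turn between the fingers while the gripper keeps its tilt. Axes turn with the lid.
- carton: loose cream-coloured carton of staples, 41 (x) x 74 (y) x 27 (z) mm, about 0.19 kg, lying flat on the worktop to the right or left of the organiser, within 0.4 m of its centre line. Similar boxes at the far left of the worktop (among the staplers and punch) belong to the fixed clutter. Origin: centre of its underside; z up.
- glue: bystander: the glue stick nearer the organiser, lying on its side, white with dark cap, 28 x 95 (y) x 28 mm; origin: centre of its underside. Leave alone.
- stamp: bystander: the brown wooden rubber stamp nearer the organiser, standing upright, 28 x 58 (y) x 73 mm high; origin: centre of its underside. Leave alone.

How it is judged:
By the outcome, as a careful person would: the job done as asked, in the order asked, and still so for the second after the job is handed in, while the arm keeps its last pose, push and grip.
It also fails if it takes over 61 s, if anything falls off the work surface, if the arm or the gripper's body presses on something with over 40 N, if the wrist force passes 120 N, or if a joint passes its speed limit or range.

ROBOT

A 7-joint arm with a two-finger parallel gripper is mounted at the origin on a cart in front of the work surface, level with it; the furniture and walls round the work are solid. World frame = base frame: x ahead of the robot, y to its left, z up, the work surface at z = 0. Lengths are in m, angles in rad, forces in N, time in s.
With the tool pointing down it reaches from about 0.425 to 0.875 m from the base axis. Payload 4.7 kg.
Tool frame: the origin (TCP) lies on the mounting face of the last link; the fingertips stand 182 mm ahead of it and the grasp point (between the pads) lies 164 mm ahead of it (ctrl.finger_overhang is the distance from the TCP to the fingertips, in m); z points along the fingers, y is the line along which they close (so a half turn about z gives the same grasp; the last joint's range is limited). The gripper opens to 87 mm and grips with 3 to 60 N. Pads are 19 mm wide; open, the fingers measure 117 mm over their backs; the gripper's body (75 mm by 190 mm) begins 51 mm behind the grasp point.
Start: joints at [1.163, 0.321, -0.07, 1.45, 0.023, 1.371, -0.057], TCP at [0.266, -0.593, 0.405] pointing down, gripper open.
Joint ranges: [-2.86, 2.86], [-0.3, 2.09], [-1.38, 1.24], [0.06, 2.45], [-1.56, 4.7], [0.09, 2.05], [-2.69, 2.69]. Speed limits (rad/s): [2.57, 2.57, 3.14, 3.14, 3.14, 3.14, 3.14].

INTERFACE

Orientations are given as a rotation vector (axis times angle).
In Python, from bench import ctrl gives the robot as it stands.
- The arm moves only by the shell command python3 -m jog 'ROWS' [FORCE]. ROWS is a JSON object of lists of equal length, an entry for each row: "translation": the shift along the tool's x, y, z as a fraction of full scale, a list of three; "yaw": the turn about the tool's z as a fraction of full scale; "jaw": the closure, from 0 (fully open) to 1 (shut). In form: {"translation": [[dx, dy, dz], ...], "yaw": [yaw, ...], "jaw": [jaw, ...]}. A call has 1 to 8 rows; each row is the pose to reach, as a shift and turn from the pose commanded when the call began, along the tool's axes at that moment, turning the shorter way round; what a row does not reach only later rows make up. Full scale, the value 1, is 0.2 m for a shift and 180 degrees for a turn. A row lasts 1/8 s, in which the tool goes at most 62.5 mm and 10.7 degrees, less where a joint would pass 70% of its speed; a pose out of reach is approached as far as the arm can. A call with a number of a shift or a turn outside -1 to 1 is refused whole. A call with a gripper value outside its range is refused whole. The fingers move at their own pace and stop on an object; FORCE is the grip in N (left out, the last holds). Time passes only in rows, so rows that repeat a pose let the fingers close. It gives the time, the measured TCP pose, the force, the opening and the grip force at its end, in the units of the state.
- ctrl.get_state(): the state, without advancing time (a new reading comes with each control period).
- ctrl.get_image(name): name is "scene" or "top" or "wrist"; returns a dict with "pixels" (480x640x3 uint8, blue, green, red), "fx", "fy", "cx", "cy" (pixels), "R" (3x3) and "t" (3): a world point X has camera coordinates R X + t; the wrist camera has in their place "mount" (4x4, takes a point from camera to tool coordinates, whose origin is the TCP and whose axes are the flange's). Camera axes: x right, y down, z forward; pixel columns grow to the right and rows downward; lengths in m; the calibration is good to about 2 mm. A picture is of the moment at which its call begins: read the wrist's pose just before it. There is no depth.
- ctrl.close_job(): hands the job in; it is judged then, once.
Trained networks look in a picture, given as the dict that the camera call returned (one of the last four; its "shot" number tells which), for a name from the list of things; names that differ only in an ending like _2 or _b are one class to them, and where a whole thing is asked for, a point or a joint stands for the part that bears it (a point fixed in the world has none). Each returns a list of dicts, best first, with "p" (0 to 1); they miss things now and then, are a little off and sometimes report something else, mostly with a low value. They report only what shows in the picture. A call takes as long as a camera call.
- ctrl.silhouettes(label, picture): "region" (480x640 bool, what is visible of it) and "at" ([column, row] in pixels, amid what is visible of it).
The state is a dict: "time": time; "joint_positions": joint angles; "qd": joint speeds; "joint_torque": joint torques, N m; "position": TCP position; "tool_rot": TCP orientation; "ft_force": force on the tool from outside, world axes, zero at the start; "torque": the same for the moment, N m; "grip_width": opening from 0.0 (shut) to 1.0 (fully open); "grip_force": force on a finger pad.
Only numpy, scipy, OpenCV 4.12 (cv2) and the standard library are available. Lean on these libraries where they do the work, as an engineer would, in place of code of your own. Each camera call takes 0.05 s, during which the arm holds its last target. There are 200 camera calls.

## Working session

There is one attempt and no reset: what is moved stays moved. The work goes in short steps, Python scripts to look and compute and a shell command to move; the robot and the scene stay as the last step left them, time stands still between calls to the robot, and variables do not carry over. Pictures are saved under pics/ and viewed, at most 10 in all, crops included, and the job is handed in when it is done.

```bash
ls; mkdir -p pics; cat > h.py <<'E'
import numpy as np, cv2
from scipy.spatial.transform import Rotation as Ro
from bench import ctrl
def ray(im,uv,st=None):
    d=np.array([(uv[0]-im['cx'])/im['fx'],(uv[1]-im['cy'])/im['fy'],1.])
    if 'mount' in im:
        M=np.array(im['mount']);R=Ro.from_rotvec(st['tool_rot']).as_matrix()
        return R@M[:3,3]+np.array(st['position']),R@M[:3,:3]@d
    R=np.array(im['R']);return -R.T@np.array(im['t']),R.T@d
def at(im,uv,z,st=None):
    o,d=ray(im,uv,st);return o+d*(z-o[2])/d[2]
def proj(im,X,st=None):
    X=np.atleast_2d(X)
    if 'mount' in im:
        M=np.array(im['mount']);R=Ro.from_rotvec(st['tool_rot']).as_matrix()
        X=(X-st['position'])@R; X=(X-M[:3,3])@M[:3,:3]
    else: X=X@np.array(im['R']).T+np.array(im['t'])
    return np.c_[im['fx']*X[:,0]/X[:,2]+im['cx'],im['fy']*X[:,1]/X[:,2]+im['cy']]
E
python3 - <<'E'
from h import *
s=ctrl.get_state();print({k:np.round(v,3) for k,v in s.items()})
for c in ('top','scene'):
    im=ctrl.get_image(c);cv2.imwrite(f'pics/{c}0.png',im['pixels'])
    print(c,im['fx'],-np.array(im['R']).T@im['t'])
    for n in ('organiser','drawer','lid','lid_pull','carton','glue','stamp'):
        for r in ctrl.silhouettes(n,im)[:3]:
            m=r['region'];print(n,round(r['p'],2),np.round(r['at']),m.sum(),np.round(at(im,r['at'],0.02),3))
E
```

```text
pics
{'time': np.float64(0.0), 'joint_positions': array([ 1.163,  0.322, -0.07 ,  1.452,  0.023,  1.371, -0.057]), 'qd': array([-0.001, -0.001,  0.001, -0.002, -0.001,  0.001, -0.   ]), 'joint_torque': array([-0.0000e+00, -4.9129e+01, -4.0400e-01, -3.1254e+01, -6.4000e-02,
        4.4000e-02,  0.0000e+00]), 'position': array([ 0.266, -0.593,  0.404]), 'tool_rot': array([-3.07e+00, -6.57e-01,  1.00e-03]), 'ft_force': array([ 0.229, -0.303, -0.587]), 'torque': array([ 0.036, -0.003, -0.035]), 'grip_force': np.float64(0.0), 'grip_width': np.float64(0.999)}
top 437.87239022166955 [ 4.03192627e-01 -1.87040485e-04  1.06756693e+00]
drawer 0.67 [350. 271.] 4868 [ 0.537 -0.071  0.02 ]
lid 0.9 [348. 216.] 4099 [ 0.673 -0.065  0.02 ]
lid_pull 0.67 [351. 210.] 4138 [ 0.687 -0.074  0.02 ]
lid_pull 0.48 [348. 228.] 12012 [ 0.643 -0.066  0.02 ]
carton 0.84 [451. 324.] 624 [ 0.414 -0.31   0.02 ]
glue 0.75 [350. 213.] 4291 [ 0.68 -0.07  0.02]
glue 0.73 [479. 250.] 448 [ 0.592 -0.384  0.02 ]
stamp 0.72 [171. 290.] 348 [0.485 0.356 0.02 ]
scene 482.84729534849345 [-0.12886966  0.90944428  0.717503  ]
organiser 0.62 [317. 237.] 6099 [ 0.657 -0.084  0.02 ]
organiser 0.49 [310. 215.] 1283 [ 0.767 -0.186  0.02 ]
organiser 0.47 [342. 254.] 2564 [ 0.539 -0.052  0.02 ]
drawer 0.72 [344. 251.] 2562 [ 0.545 -0.068  0.02 ]
lid 0.58 [307. 216.] 1313 [ 0.769 -0.172  0.02 ]
lid_pull 0.94 [308. 219.] 1344 [ 0.752 -0.157  0.02 ]
carton 0.72 [387. 212.] 155 [ 0.586 -0.368  0.02 ]
carton 0.68 [422. 235.] 265 [ 0.416 -0.295  0.02 ]
glue 0.63 [310. 219.] 1233 [ 0.745 -0.159  0.02 ]
glue 0.46 [385. 213.] 190 [ 0.584 -0.354  0.02 ]
stamp 0.96 [250. 333.] 469 [0.496 0.352 0.02 ]
```

View pics/top0.png

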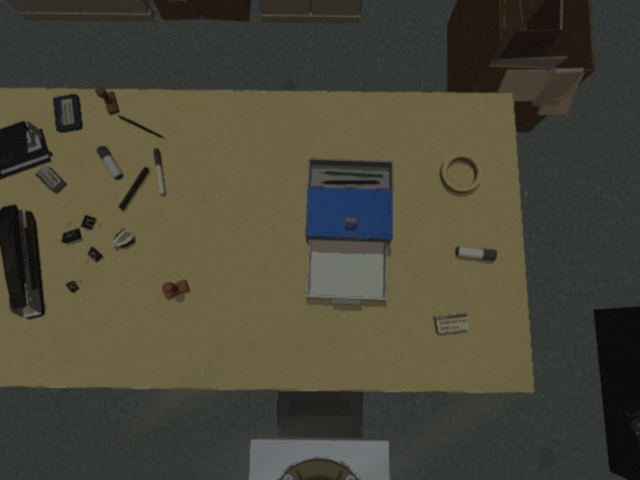

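View pics/scene0.png

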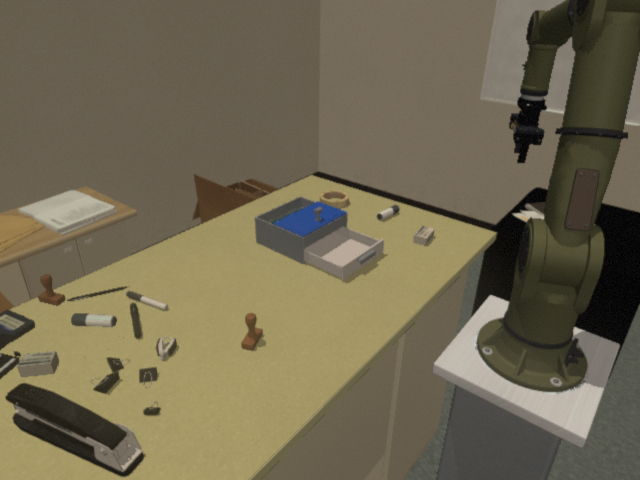

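The top view shows the carton at about (452,324), the glue at (476,254), the stamp at (176,289), the open drawer at (347,270) and the lid with its pull at (350,222). The organiser is turned only slightly. I'll fit the poses next.

```bash
python3 - <<'E'
from h import *
s=ctrl.get_state();R=Ro.from_rotvec(s['tool_rot']).as_matrix();print('tool axes (cols)\n',R.round(3))
im=ctrl.get_image('top');p=im['pixels']
hsv=cv2.cvtColor(p,cv2.COLOR_BGR2HSV)
m=((hsv[...,0]>105)&(hsv[...,0]<125)&(hsv[...,1]>150)).astype(np.uint8);m[:,:250]=0
m=cv2.morphologyEx(m,cv2.MORPH_OPEN,np.ones((3,3)))
pts=np.argwhere(m)[:,::-1]
W=np.array([at(im,q,.091) for q in pts])[:,:2]
r=cv2.minAreaRect(W.astype(np.float32));print('lid',r)
c=[q for q in ctrl.silhouettes('carton',im) if abs(q['at'][0]-451)<15][0]
pts=np.argwhere(c['region'])[:,::-1];W=np.array([at(im,q,.02) for q in pts])[:,:2]
print('carton',cv2.minAreaRect(W.astype(np.float32)))
for n,q in dict(h=(347,302),fl=(307,300),fr=(386,300),pull=(350,221)).items(): print(n,at(im,q,{'pull':.125}.get(n,.045)).round(3))
st=ctrl.silhouettes('glue',im);print([(g['p'],at(im,g['at'],.014).round(3)) for g in st])
E
```

```text
tool axes (cols)
 [[ 0.912  0.409  0.   ]
 [ 0.409 -0.912 -0.   ]
 [-0.     0.    -1.   ]]
lid ((0.6633294820785522, -0.06446436047554016), (0.1928466111421585, 0.11267521977424622), 88.68157196044922)
carton ((0.41644904017448425, -0.3092087507247925), (0.04081009700894356, 0.08053381741046906), 6.564036846160889)
h [ 0.461 -0.062  0.045]
fl [0.464 0.031 0.045]
fr [ 0.466 -0.153  0.045]
pull [ 0.634 -0.064  0.125]
[(0.86, array([ 0.59 , -0.382,  0.014]))]
```

```bash
python3 -m jog '{"translation":[[0.2,-0.2,0.1],[0.4,-0.4,0.2],[0.6,-0.6,0.3],[0.8,-0.8,0.4],[1,-0.99,0.4],[1,-0.99,0.4],[1,-0.99,0.4],[1,-0.99,0.4]],"yaw":[-0.05,-0.1,-0.16,-0.22,-0.28,-0.34,-0.4,-0.4],"jaw":[0,0,0,0,0,0,0,0]}' 20
cat > look.py <<'E'
from h import *
import sys
s=ctrl.get_state();im=ctrl.get_image('wrist');cv2.imwrite('pics/'+sys.argv[1]+'.png',im['pixels'])
R=Ro.from_rotvec(s['tool_rot']).as_matrix();print('pos',np.round(s['position'],4),'toolx',R[:2,0].round(3),'y',R[:2,1].round(3))
for n in sys.argv[3:]:
    for c in ctrl.silhouettes(n,im)[:2]:
        pts=np.argwhere(c['region'])[:,::-1];W=np.array([at(im,q,float(sys.argv[2]),s) for q in pts])[:,:2]
        print(n,round(c['p'],2),np.round(c['at']),cv2.minAreaRect(W.astype(np.float32)))
E
python3 look.py w1 0.027 carton
```

```text
time: 1.95
position: [0.3675, -0.3304, 0.325]
tool_rot: [2.1, 2.336, -0.0]
ft_force: [-0.1, -0.7, 0.2]
grip_width: 1.001
grip_force: 0.0
pos [ 0.3675 -0.3304  0.325 ] toolx [-0.106  0.994] y [0.994 0.106]
```

View pics/w1.png

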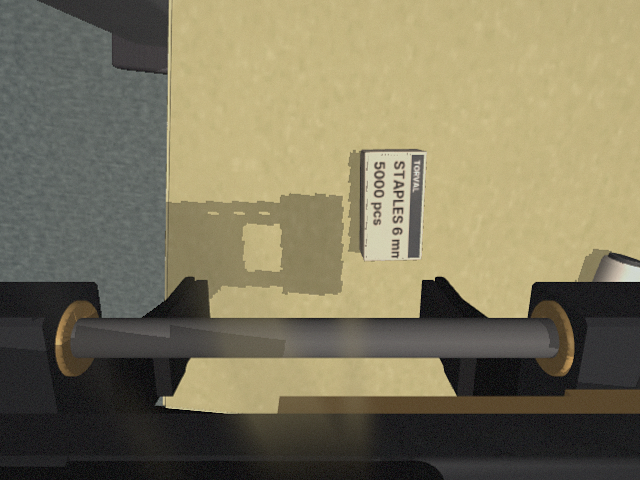

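The wrist view shows the carton's top face with corners near (363,151), (426,151), (422,261) and (361,258). The glue is at the far right, about (610,270).

```bash
python3 - <<'E'
from h import *
s=ctrl.get_state();im=ctrl.get_image('wrist')
W=np.array([at(im,q,.027,s) for q in ((364,151),(425,153),(421,260),(362,258))]);print(W.round(4));c=W.mean(0);print(c)
x=(W[1]-W[0]+W[2]-W[3]);print(np.degrees(np.arctan2(x[1],x[0])))
R=Ro.from_rotvec(s['tool_rot']).as_matrix();print(((c-s['position'])@R).round(4))
E
```

```text
[[ 0.3924 -0.2737  0.027 ]
 [ 0.4316 -0.2709  0.027 ]
 [ 0.4412 -0.3425  0.027 ]
 [ 0.4008 -0.3453  0.027 ]]
[ 0.41650709 -0.30809805  0.027     ]
4.0310705761148515
[0.0174 0.0511 0.2978]
```

```bash
python3 -m jog '{"translation":[[0.087,0.255,0.1],[0.087,0.255,0.35],[0.087,0.255,0.6],[0.087,0.255,0.69],[0.087,0.255,0.69],[0.087,0.255,0.69],[0.087,0.255,0.69],[0.087,0.255,0.69]],"yaw":[0,0,0,0,0,0,0,0],"jaw":[0,0,0,0,0,1,1,1]}' 25
python3 -m jog '{"translation":[[0,0,0],[0,0,0],[0,0,0],[0,0,-0.2],[0,0,-0.4],[0,0,-0.5],[0,0,-0.5]],"yaw":[0,0,0,0,0,0,0],"jaw":[1,1,1,1,1,1,1]}' 25
python3 - <<'E'
from h import *
s=ctrl.get_state();R=Ro.from_rotvec(s['tool_rot']).as_matrix();print(s['position'],R[:2,:2])
E
```

```text
time: 3.1
position: [0.4166, -0.3081, 0.1878]
tool_rot: [2.098, 2.336, -0.0]
ft_force: [-0.1, -0.3, -0.3]
grip_width: 0.748
grip_force: 0.0
time: 3.98
position: [0.4167, -0.308, 0.2879]
tool_rot: [2.097, 2.336, -0.0]
ft_force: [-0.2, -0.8, -2.3]
grip_width: 0.459
grip_force: 25.0
[ 0.41668198 -0.30797494  0.28789544] [[-0.10735076  0.99421937]
 [ 0.99421881  0.10735453]]
```

```bash
python3 -m jog '{"translation":[[0.15,0.1,-0.1],[0.35,0.2,-0.2],[0.55,0.35,-0.2],[0.75,0.5,-0.2],[0.95,0.65,-0.2],[0.95,0.7,-0.2],[0.95,0.7,-0.2],[0.95,0.7,-0.2]],"yaw":[-0.058,-0.116,-0.174,-0.232,-0.29,-0.348,-0.406,-0.459],"jaw":[1,1,1,1,1,1,1,1]}' 
python3 look.py w2 0.05 drawer
```

```text
time: 4.97
position: [0.5346, -0.1036, 0.3245]
tool_rot: [-0.023, -3.138, -0.002]
ft_force: [-0.6, 0.3, -2.7]
grip_width: 0.464
grip_force: 25.0
pos [ 0.5346 -0.1036  0.3245] toolx [-1.     0.015] y [0.015 1.   ]
drawer 0.59 [409. 192.] ((0.5176357626914978, -0.0631796345114708), (0.1913938820362091, 0.12758345901966095), 83.3051986694336)
```

View pics/w2.png

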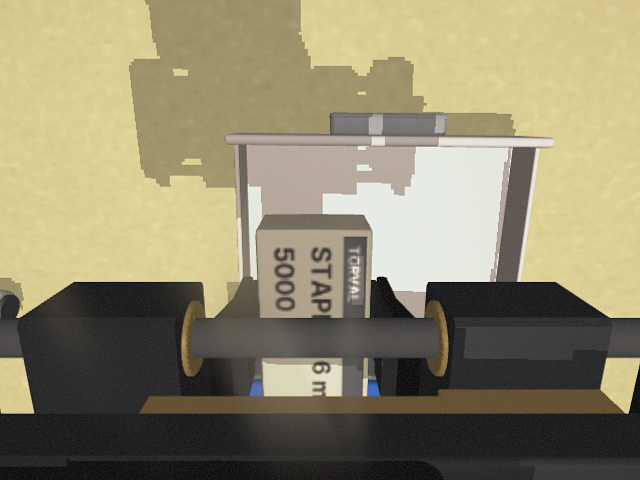

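The drawer's front panel runs from (227,137) to (552,140). The lip handle spans columns 331-446 at row 113, and the carton is held straight at columns 257-371.

```bash
python3 - <<'E'
from h import *
s=ctrl.get_state();im=ctrl.get_image('wrist')
for q,z in (((227,136),.05),((552,139),.05),((227,144),.05),((552,147),.05),((331,114),.045),((446,116),.045)): print(q,at(im,q,z,s).round(4))
print(s['position'])
E
```

```text
(227, 136) [ 0.4679 -0.1525  0.05  ]
(552, 139) [0.4735 0.0374 0.05  ]
(227, 144) [ 0.4725 -0.1528  0.05  ]
(552, 147) [0.4781 0.0379 0.05  ]
(331, 114) [ 0.4568 -0.0915  0.045 ]
(446, 116) [ 0.4593 -0.0239  0.045 ]
[ 0.53450302 -0.10378888  0.3247182 ]
```

```bash
python3 -m jog '{"translation":[[-0.025,0.215,0],[-0.025,0.215,0.2],[-0.025,0.215,0.4],[-0.025,0.215,0.55],[-0.025,0.215,0.62],[-0.025,0.215,0.62],[-0.025,0.215,0.62]],"yaw":[0.005,0.005,0.005,0.005,0.005,0.005,0.005],"jaw":[1,1,1,1,1,1,1]}'
python3 -m jog '{"translation":[[0,0,0.005],[0,0,0.005],[0,0,0.005],[0,0,0.005],[0,0,0.005],[0,0,-0.2],[0,0,-0.4],[0,0,-0.6]],"yaw":[0,0,0,0,0,0,0,0],"jaw":[0.4,0.4,0.4,0.4,0.4,0.4,0.4,0.4]}'
```

```text
time: 6.0
position: [0.5417, -0.0609, 0.2039]
tool_rot: [0.059, 3.139, -0.001]
ft_force: [0.2, 0.0, -0.9]
grip_width: 0.467
grip_force: 25.0
time: 7.0
position: [0.5409, -0.0608, 0.3239]
tool_rot: [-0.058, -3.141, -0.0]
ft_force: [0.7, -0.8, 0.0]
grip_width: 0.601
grip_force: 0.0
```

```bash
python3 -m jog '{"translation":[[0.25,0.01,0],[0.5,0.015,0],[0.545,0.015,0],[0.545,0.015,0.2],[0.545,0.015,0.2],[0.545,0.015,0.2]],"yaw":[0,0,0,0,0,0],"jaw":[1,1,1,1,1,1]}'
python3 - <<'E'
from h import *
im=ctrl.get_image('top');cv2.imwrite('pics/t3.png',cv2.resize(im['pixels'][140:340,250:500],None,fx=3,fy=3))
s=ctrl.get_state();R=Ro.from_rotvec(s['tool_rot']).as_matrix();print(s['position'],R[:2,:2])
E
```

```text
time: 7.75
position: [0.4331, -0.0538, 0.2836]
tool_rot: [0.057, 3.14, 0.001]
ft_force: [-1.0, -0.3, 0.4]
grip_width: 0.033
grip_force: 0.0
[ 0.4332495  -0.05384673  0.28390312] [[-0.99933384  0.03645468]
 [ 0.03645509  0.99933527]]
```

View pics/t3.png

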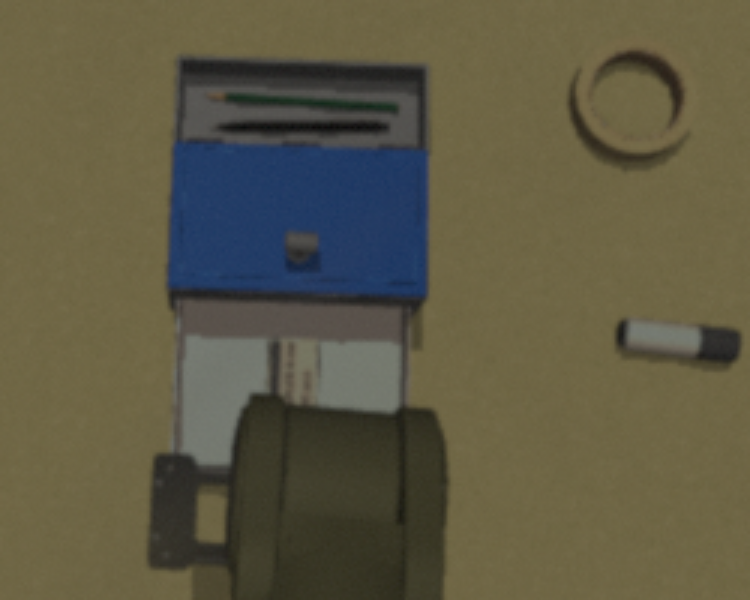

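The crop shows the carton lying flat inside the drawer at about (300,370), so I'll shut the drawer now.

```bash
python3 -m jog '{"translation":[[0,0,0.25],[0,0,0.36],[0,0,0.36],[-0.05,0,0.36],[-0.1,0,0.36],[-0.15,0,0.36],[-0.2,0,0.36],[-0.25,0,0.36]],"yaw":[0,0,0,0,0,0,0,0],"jaw":[1,1,1,1,1,1,1,1]}'
python3 -m jog '{"translation":[[-0.05,0,0],[-0.1,0,0],[-0.15,0,0],[-0.2,0,0],[-0.25,0,0],[-0.3,0,0],[-0.35,0,0],[-0.37,0,0]],"yaw":[0,0,0,0,0,0,0,0],"jaw":[1,1,1,1,1,1,1,1]}'
python3 -m jog '{"translation":[[-0.02,0,0],[-0.04,0,0],[-0.06,0,0],[-0.06,0,0]],"yaw":[0,0,0,0],"jaw":[1,1,1,1]}'
```

```text
time: 8.8
position: [0.4829, -0.0558, 0.2108]
tool_rot: [0.058, 3.141, -0.0]
ft_force: [-1.6, -1.1, 1.4]
grip_width: 0.006
grip_force: 0.6
time: 9.8
position: [0.5569, -0.0586, 0.2108]
tool_rot: [0.058, 3.141, -0.0]
ft_force: [-0.6, 0.7, 0.8]
grip_width: 0.005
grip_force: 0.5
time: 10.3
position: [0.5685, -0.0591, 0.2109]
tool_rot: [0.058, 3.14, -0.0]
ft_force: [-0.0, -0.3, 0.3]
grip_width: 0.004
grip_force: 0.0
```

```bash
python3 -m jog '{"translation":[[-0.015,0,0],[-0.03,0,0],[-0.03,0,0]],"yaw":[0,0,0],"jaw":[1,1,1]}'
python3 -m jog '{"translation":[[-0.01,0,0],[-0.02,0,0],[-0.02,0,0]],"yaw":[0,0,0],"jaw":[1,1,1]}'
```

```text
time: 10.68
position: [0.5744, -0.0592, 0.2108]
tool_rot: [0.058, 3.14, -0.0]
ft_force: [-0.3, 0.2, -0.2]
grip_width: 0.005
grip_force: 0.0
time: 11.05
position: [0.5769, -0.0592, 0.2104]
tool_rot: [-0.058, -3.136, 0.001]
ft_force: [-6.8, 0.6, 5.0]
grip_width: 0.006
grip_force: 3.1
```

```bash
python3 -m jog '{"translation":[[-0.02,0,0],[-0.02,0,0],[-0.02,0,0]],"yaw":[0,0,0],"jaw":[1,1,1]}'
python3 -m jog '{"translation":[[0.15,0,0],[0.3,0,0],[0.3,0,-0.2],[0.3,0,-0.5],[0.3,0,-0.5],[0.3,0,-0.5]],"yaw":[0,0,0,0,0,0],"jaw":[1,1,1,0.3,0.3,0.3]}'
python3 look.py w4 0.129 lid_pull lid drawer
```

```text
time: 11.42
position: [0.5785, -0.0591, 0.2098]
tool_rot: [-0.057, -3.128, 0.002]
ft_force: [-15.5, 0.1, 12.4]
grip_width: 0.005
grip_force: 7.8
time: 12.18
position: [0.5222, -0.0573, 0.3108]
tool_rot: [0.058, 3.14, -0.001]
ft_force: [0.1, -0.2, -0.3]
grip_width: 0.264
grip_force: 0.0
pos [ 0.5222 -0.0573  0.3108] toolx [-0.999  0.037] y [0.037 0.999]
drawer 0.68 [312. 368.] ((0.5505455136299133, -0.05825437605381012), (0.02927551232278347, 0.00823875330388546), 87.87946319580078)
```

View pics/w4.png

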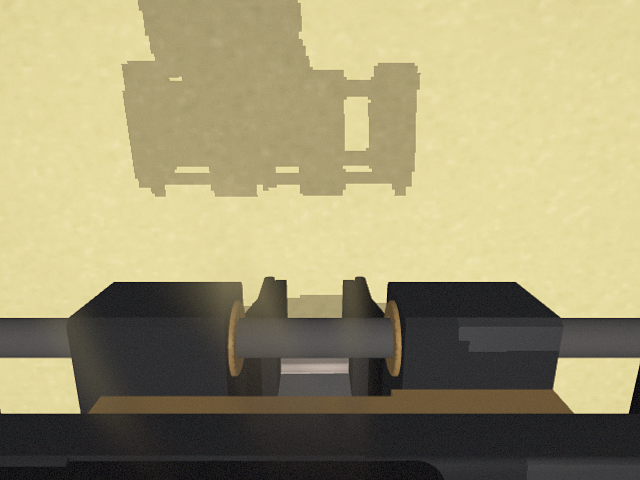

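```bash
python3 - <<'E'
from h import *
im=ctrl.get_image('scene');a=cv2.resize(im['pixels'][180:300,230:400],None,fx=4,fy=4)
t=ctrl.get_image('top');b=cv2.resize(t['pixels'][150:310,290:410],None,fx=3,fy=3)
c=np.zeros((480,1040,3),np.uint8);c[:,:680]=a;c[:,680:]=b;cv2.imwrite('pics/st5.png',cv2.resize(c,None,fx=.769,fy=.769,interpolation=cv2.INTER_AREA))
for x in (.628,.636,.644): print(x,proj(im,[x,-.062,.121]).round(1),proj(t,[x,-.062,.129]).round(1))
E
```

```text
0.628 [[320.3 211.4]] [[349.2 223.4]]
0.636 [[318.1 210.6]] [[349.2 219.9]]
0.644 [[315.9 209.8]] [[349.2 216.3]]
```

View pics/st5.png

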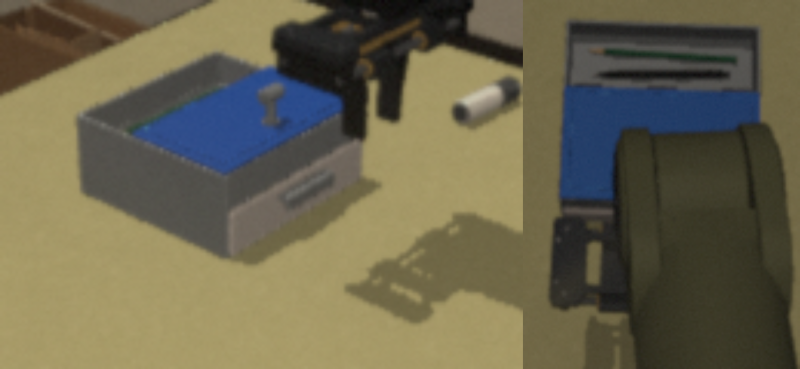

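The left panel shows the drawer shut and the bar of the pull at crop (270,91), about scene pixel (318,210), which puts it near x = 0.637. Next I'll approach the pull.

```bash
python3 -m jog '{"translation":[[0,0,-0.18],[-0.2,0,-0.18],[-0.4,-0.005,-0.18],[-0.576,-0.009,-0.18],[-0.576,-0.009,-0.18],[-0.576,-0.009,0],[-0.576,-0.009,0.1],[-0.576,-0.009,0.13]],"yaw":[0,0,0,0,0,0,0,0],"jaw":[0.3,0.3,0.3,0.3,0.3,0.3,0.3,0.3]}'
python3 -m jog '{"translation":[[0,0,0],[0,0,0]],"yaw":[0,0],"jaw":[0.3,0.3]}'
python3 - <<'E'
from h import *
im=ctrl.get_image('scene');a=cv2.resize(im['pixels'][180:260,260:360],None,fx=6,fy=6,interpolation=cv2.INTER_CUBIC)
cv2.imwrite('pics/s6.png',a)
s=ctrl.get_state();R=Ro.from_rotvec(s['tool_rot']).as_matrix();print(s['position'],R[:2,:2])
g=np.array(s['position'])-[0,0,.164];print((proj(im,g)-[260,180])*6)
E
```

```text
time: 13.48
position: [0.6362, -0.0634, 0.2831]
tool_rot: [-0.058, -3.138, 0.0]
ft_force: [-0.2, -0.2, -0.0]
grip_width: 0.699
grip_force: 0.0
time: 13.72
position: [0.6376, -0.0632, 0.286]
tool_rot: [0.058, 3.139, -0.001]
ft_force: [0.3, -0.7, -0.4]
grip_width: 0.7
grip_force: 0.0
[ 0.63758119 -0.06317349  0.28604469] [[-0.999318    0.03687173]
 [ 0.03687089  0.99931994]]
[[347.41139104 179.7059171 ]]
```

View pics/s6.png

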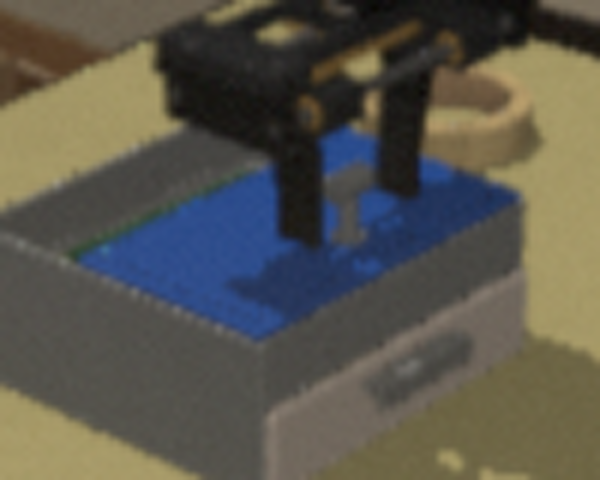

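The bar at crop (349,182) lies between the fingers, and the projected grasp point (347,180) agrees with it. I'll close on it and lift along the arc.

```bash
python3 -m jog '{"translation":[[0,0,0],[0,0,0],[0,0,0],[0,0,0],[0,0,0]],"yaw":[0,0,0,0,0],"jaw":[1,1,1,1,1]}' 25
python3 -m jog '{"translation":[[-0.012,0,-0.027],[-0.025,0,-0.054],[-0.04,0,-0.08],[-0.057,0,-0.104],[-0.076,0,-0.128],[-0.096,0,-0.15],[-0.117,0,-0.171],[-0.139,0,-0.19]],"yaw":[0,0,0,0,0,0,0,0],"jaw":[1,1,1,1,1,1,1,1]}'
```

```text
time: 14.4
position: [0.6372, -0.0626, 0.2847]
tool_rot: [0.057, 3.141, 0.001]
ft_force: [-0.0, 1.0, 0.8]
grip_width: 0.274
grip_force: 25.0
time: 15.4
position: [0.665, -0.0634, 0.3231]
tool_rot: [-0.057, -3.14, -0.002]
ft_force: [-2.0, 5.2, -3.0]
grip_width: 0.273
grip_force: 25.0
```

```bash
python3 -m jog '{"translation":[[-0.024,0,-0.018],[-0.049,0,-0.034],[-0.075,0,-0.049],[-0.102,0,-0.062],[-0.13,0,-0.073],[-0.158,0,-0.083],[-0.187,0,-0.09],[-0.216,0,-0.095]],"yaw":[0,0,0,0,0,0,0,0],"jaw":[1,1,1,1,1,1,1,1]}'
python3 -m jog '{"translation":[[0,0,0],[0,0,0],[0,0,0],[0,0,0]],"yaw":[0,0,0,0],"jaw":[1,1,1,1]}'
python3 - <<'E'
from h import *
im=ctrl.get_image('scene');a=cv2.resize(im['pixels'][160:260,250:375],None,fx=6,fy=6,interpolation=cv2.INTER_CUBIC)
s=ctrl.get_state();p=np.array(s['position'])
# lid outline at candidate angles, hinge from organiser pose
o=np.array([.7215,-.066,.0885]);X=np.array([np.cos(-.03),np.sin(-.03),0]);Y=np.array([-X[1],X[0],0]);Z=np.array([0,0,1])
for d,col in ((55,(0,0,255)),(60,(0,255,0)),(65,(255,255,0))):
    t=np.radians(d);u=-np.cos(t)*X+np.sin(t)*Z;n=np.sin(t)*X+np.cos(t)*Z
    P=[o+.116*u*k+.099*e*Y+.0025*n for k,e in((0,1),(1,1),(1,-1),(0,-1))]
    q=((proj(im,P)-[250,160])*6).astype(np.int32);cv2.polylines(a,[q],True,col,1)
cv2.imwrite('pics/s7.png',a);print(p,p-[.6372,-.0626,.2847])
E
```

```text
time: 16.4
position: [0.7083, -0.0645, 0.3424]
tool_rot: [-0.056, -3.14, -0.003]
ft_force: [-1.9, 3.8, -1.1]
grip_width: 0.272
grip_force: 25.0
time: 16.9
position: [0.7083, -0.0646, 0.3425]
tool_rot: [0.056, 3.141, 0.003]
ft_force: [-1.0, 5.0, -1.5]
grip_width: 0.271
grip_force: 25.0
[ 0.70828393 -0.06455936  0.34249031] [ 0.07108393 -0.00195936  0.05779031]
```

View pics/s7.png

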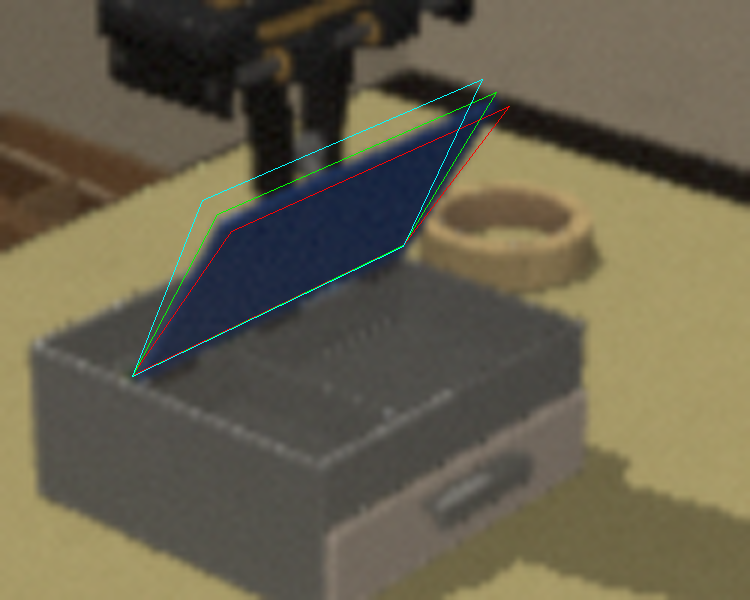

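The lid's outline lies along the green 60° overlay, with corners near (215,217) and (490,97). The pull moved 91.6 mm, which works out to 60.3°, and the drawer is still shut.

```bash
python3 -c "
from bench import ctrl;print(ctrl.close_job())"
```

```text
the job is handed in; nothing more can be done
None
```

The carton nearest the organiser lies flat in the drawer, the drawer is shut, and the arm is holding the lid steady at about 60° (60.3° by the pull's travel); I kept clear of the glue stick and the stamp, and the job is handed in at about 17 s on the robot's clock.

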